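Shut the tool chest, dial the padlock open and present it at the eyes

TASK

First push the loose lid board of the tool chest flush against the fixed board, closing the gap. Then turn the padlock's dial clockwise, click by click, until its pointer clicks in at the index rib beside the shackle, and pull the shackle fully out. Finish holding the open padlock still, clear of everything, about 10 cm above the two steel eyes on the lid, and do not let go; leave the tin, sanding block and screwdriver alone.

Things in the scene. Friction and masses are not known exactly. Their poses are not given: they have to be found in the camera images.
- chest: Pine tool chest, fixed, 240 (x) x 170 (y) mm, origin at its underside's centre on the bench, left or right of the cradle, +x roughly away from the robot. Side walls' tops 80 mm up; a fixed lid board 18 mm thick covers chest x 0 to 120 mm (top 98 mm up), the edge to butt against at x = 0. Side cheeks 12 mm high, inner faces at y = +-75 mm, guide the loose board along x.
- panel: Loose pine lid board, 120 (x) x 146 (y) x 18 mm, about 0.18 kg, flat on the chest's walls between the cheeks, origin at its underside's centre, 80 mm above the bench. It lies 18 to 38 mm short of the fixed board and juts out over the chest's robot side by as much. Pushed on its -x end it slides with a newton or two. Flush: its origin at chest x = -60 mm.
- panel_front (a point): Middle of the loose board's +x end face, the face to be butted against the fixed board.
- panel_rear (a point): Middle of the loose board's -x end face, the face to push (at half of its 18 mm thickness, 89 mm above the bench).
- eyes (a point): Point over the lid's joint line (chest x = 0, y = 0), 120 mm above the bench, level with the tops of the two steel eyes. Each eye is an upright arch of 6 mm bar, 30 mm wide, 22 mm high: one on the fixed board 14 mm beyond the joint line, its twin on the loose board, 14 mm before the line once flush.
- cradle: Plywood block fixed to the bench, 82 (x) x 84 (y) x 45 mm, origin at its underside's centre. Low walls on top (10 mm high on three sides, 6 mm on the -x side under the shackle) keep the padlock from turning or sliding, with 1.5 mm of play; it lifts straight out. The bench under the shackle is free.
- lock: Combination padlock, steel case 64 (x) x 62 (y) x 26 mm, about 0.4 kg, origin at the centre of the case's underside; at first on its back in the cradle, 45 mm above the bench, z up, dial on top, shackle pointing to -x (roughly towards the robot). A dark index rib 4 mm wide and high on the case's top marks the shackle side of the dial.
- lock_case (a point): Centre of the padlock's case.
- shackle (a joint): How far the shackle is pulled out of the case, along the lock's -x: 0 closed, 0.024 m fully out at its stop. Friction about 2.5 N; it stays where it is left. With the dial off the notch it is blocked and moves 2 mm at most.
- shackle_grip (a point): Middle between the shackle's straight legs, 13 mm above the case's underside (58 mm above the bench at first), 28 mm out from the case when closed; moves with the shackle. This is a flat U of 9 mm square steel bar, 46 mm wide over the legs (lock y), sticking out 52 mm when closed; grip it across both legs from above and pull along lock -x.
- dial (a joint): Angle of the dial (rad), growing counter-clockwise seen from above. 0 is the notch that opens: the pointer nose points along the lock's -x, at the index rib. A spring detent (about 0.1 N m) clicks it to rest every 0.4 rad; let go in between it drops into the nearest rest. At first at 0.8 or 1.2. The shackle is freed within about 0.12 rad of 0. Range -0.9 to 1.6.
- dial_grip (a point): On the dial's axis at mid-height of its grip bar, 42 mm above the case's underside (87 mm above the bench at first); its x axis is the dial's, pointer nose to -x. The dial is a black disc, 49 mm across, 8 mm high, with an upright bar on it 40 mm long (x), 11 mm thick, 16 mm high (top 50 mm above the case's underside): grip it across the 11 mm from above.
- tin: Bystander: metal tin, 72 mm across, 85 mm high.
- sandblock: Bystander: cork sanding block, 50 x 75 x 30 mm.
- screwdriver: Bystander: screwdriver with a black handle, 200 mm long, lying on the bench.
There are look-alikes about, which are no part of the job. What is shaped like the cradle but red or yellow is not meant. There is more than one size of the panel; the job needs the smaller.

How it is judged:
By the outcome, as a careful person would: the job done as asked, in the order asked, and still so for the second after the job is handed in, while the arm keeps its last pose, push and grip.
It also fails if it takes over 72 s, if anything falls off the work surface, if the arm or the gripper's body presses on something with over 40 N, if the wrist force passes 120 N, or if a joint passes its speed limit or range.

ROBOT

A 6-joint arm with a two-finger parallel gripper is mounted at the origin on the work surface. World frame = base frame: x ahead of the robot, y to its left, z up, the work surface at z = 0. Lengths are in mm, angles in rad, forces in N, time in s.
With the tool pointing down it reaches from about 300 to 775 mm from the base axis. Payload 14.6 kg.
Tool frame: the origin (TCP) lies midway between the tips of the shut fingers; the grasp point (between the pads) lies 19 mm behind it; z points along the fingers, y is the line along which they close (so a half turn about z gives the same grasp; the last joint's range is limited). The gripper opens to 94 mm and grips with 3 to 60 N. Pads are 16 mm wide; open, the fingers measure 119 mm over their backs; the gripper's body (75 mm by 177 mm) begins 78 mm behind the grasp point.
Start: joints at [1.25, 0.3, 1.521, -0, 1.321, -0.067], TCP at [138.094, 532.371, 205.446] pointing down, gripper open.
Joint ranges: [-3.03, 3.03], [-0.79, 2.21], [0.23, 2.52], [-1.04, 4.18], [0, 3.07], [-2.55, 2.55]. Speed limits (rad/s): [2.22, 2.22, 2.57, 3.14, 3.14, 3.14].

INTERFACE

Orientations are given as [roll, pitch, yaw] about the fixed x, y, z axes, in that order (R = Rz(yaw) Ry(pitch) Rx(roll)).
In Python, from cell import manip, camera gives the robot as it stands.
- The arm moves only by the tool move_arm, never from a script. Its arguments are lists of equal length, an entry for each row: "dp": the shift along the world's x, y, z in mm, a list of three; "rotation": the turn, a rotation vector about the world's x, y, z in rad, a list of three; "hand": the opening, from 0 (shut) to 1 (fully open). A call has 1 to 10 rows; each row shifts and turns the commanded pose from where the row before left it; what a row does not reach is not made up. A row lasts 1/8 s, in which the tool goes at most 62.5 mm and 10.7 degrees, less where a joint would pass 70% of its speed; a pose out of reach is approached as far as the arm can. A call with a gripper value outside its range is refused whole. The fingers move at their own pace and stop on an object; "newtons" is the grip in N (left out, the last holds). Time passes only in rows, so rows that do not move let the fingers close. It gives the time, the measured TCP pose, the force, the opening and the grip force at its end, in the units of the state.
- manip.read_state(): the state, without advancing time (a new reading comes with each control period).
- camera(name): name is "side" or "top"; returns a dict with "image" (420x560x3 uint8, red, green, blue), "fx", "fy", "cx", "cy" (pixels), "R" (3x3) and "t" (3): a world point X has camera coordinates R X + t. Camera axes: x right, y down, z forward; pixel columns grow to the right and rows downward; lengths in mm; the calibration is good to about 2 mm. A picture is of the moment at which its call begins. There is no depth.
- manip.sign_off(): hands the job in; it is judged then, once.
The state is a dict: "clock": time; "joints": joint angles; "qd": joint speeds; "effort": joint torques, N m; "eef_pos": TCP position; "eef_rot": TCP orientation; "wrist_force": force on the tool from outside, world axes, zero at the start; "moment": the same for the moment, N m; "finger_gap": finger opening in mm; "finger_force": force on a finger pad.
Only numpy, scipy, OpenCV 4.12 (cv2) and the standard library are available. Lean on these libraries where they do the work, as an engineer would, in place of code of your own. Each camera call takes 0.05 s, during which the arm holds its last target. There are 200 camera calls.

## Working session

There is one attempt and no reset: what is moved stays moved. The work goes in short steps, Python scripts to look and compute and a tool call to move; the robot and the scene stay as the last step left them, time stands still between calls to the robot, and variables do not carry over. Pictures are saved under pics/ and viewed, at most 10 in all, crops included, and the job is handed in when it is done.

Besides the shell and the picture viewer there is one more tool, called after "Call:" by a JSON object that holds its "op" and its "data". move_arm: Moves the arm, as the interface text tells. Its arguments: {"type":"object","properties":{"dp":{"type":"array","items":{"type":"array","items":{"type":"number"}}},"rotation":{"type":"array","items":{"type":"array","items":{"type":"number"}}},"hand":{"type":"array","items":{"type":"number"}},"newtons":{"type":"number"}},"required":["dp","rotation","hand"]}

```bash
mkdir -p pics
cat > h.py <<'E'
import numpy as np, cv2, json
from cell import manip, camera
def snap(n,f):
    c=camera(n); cv2.imwrite(f'pics/{f}.png',c['image'][:,:,::-1])
    np.savez(f'pics/{f}.npz',**{k:np.array(v) for k,v in c.items()}); return c
def load(f): return np.load(f'pics/{f}.npz')
def at(c,u,v,z):
    d=np.array([(u-c['cx'])/c['fx'],(v-c['cy'])/c['fy'],1.]); R=np.array(c['R']); o=-R.T@np.array(c['t']); r=R.T@d
    return o+r*(z-o[2])/r[2]
def pix(c,X):
    p=np.array(c['R'])@np.array(X,float)+np.array(c['t']); return np.array([c['fx']*p[0]/p[2]+c['cx'],c['fy']*p[1]/p[2]+c['cy']])
def crop(f,g,x0,y0,x1,y1,s):
    cv2.imwrite(f'pics/{g}.png',cv2.resize(cv2.imread(f'pics/{f}.png')[y0:y1,x0:x1],None,fx=s,fy=s,interpolation=cv2.INTER_CUBIC))
E
python3 - <<'E'
from h import *
a=snap('top','t0');b=snap('side','s0')
for c in(a,b): print(c['fx'],-np.array(c['R']).T@np.array(c['t']))
print(manip.read_state())
E
```

```text
398.4312926050473 [ 346.23525767  -45.92742816 1156.03157592]
433.73094787300005 [   8.23152006 -562.49589113  840.2455549 ]
{'clock': 0.1, 'joints': array([ 1.25041285e+00,  3.00409372e-01,  1.52149025e+00, -1.13778192e-05,
        1.32069073e+00, -6.66221829e-02]), 'qd': array([-6.14243462e-05,  9.25504602e-05, -1.90464945e-03,  7.52884369e-04,
       -9.02589209e-04, -5.84368689e-04]), 'effort': array([ 5.89793326e-04, -5.32646012e+01, -3.53285801e+01,  7.09031546e-02,
        2.35365290e-02, -6.28556654e-05]), 'eef_pos': array([138.02318951, 532.17084985, 204.95861024]), 'eef_rot': array([-3.14059643e+00, -5.54232903e-05,  2.88783415e+00]), 'wrist_force': array([ 0.63999762, -0.29529335,  0.5852518 ]), 'moment': array([0.01743563, 0.00151966, 0.04101249]), 'finger_force': 0.0, 'finger_gap': 94.00713722907251}
```

View pics/t0.png

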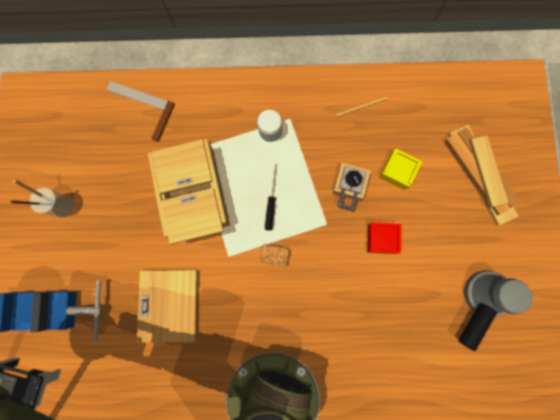

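View pics/s0.png

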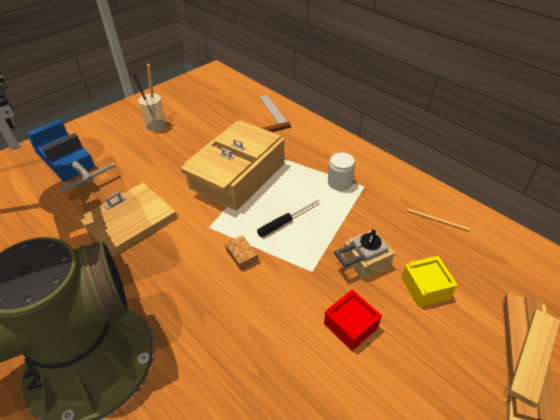

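The chest with the loose board is at top-view pixel (188,190), with the gap at about (188,190). The padlock in its plywood cradle is at (352,182). Things that could be mistaken for them are the red block (385,238), the yellow block (402,168), and the larger loose board lying on the bench (168,305). I choose the plywood cradle and the board on the chest.

Run:
```python
from h import *
A=cv2.imread('pics/t0.png');
a=cv2.resize(A[130:250,140:240],None,fx=4,fy=4,interpolation=2)
b=cv2.resize(A[155:215,325:375],None,fx=8,fy=8,interpolation=2)
cv2.imwrite('pics/t0c.png',np.hstack([a,b[:480]]))
B=cv2.imread('pics/s0.png')
a=cv2.resize(B[115:210,175:295],None,fx=3.3,fy=3.3,interpolation=2)
b=cv2.resize(B[220:285,325:405],None,fx=5,fy=5,interpolation=2)
print(a.shape,b.shape)
cv2.imwrite('pics/s0c.png',np.hstack([a[:310],cv2.copyMakeBorder(b,0,max(0,310-b.shape[0]),0,0,0)[:310]]))
```

```text
(314, 396, 3) (325, 400, 3)
```

View pics/t0c.png

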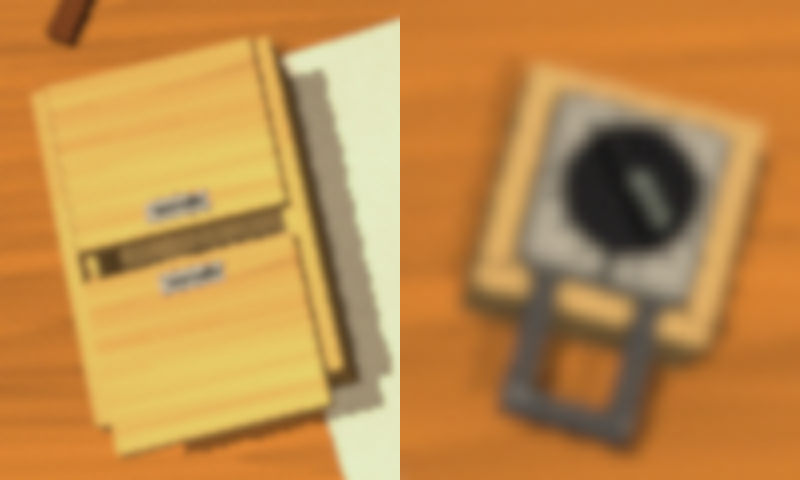

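View pics/s0c.png

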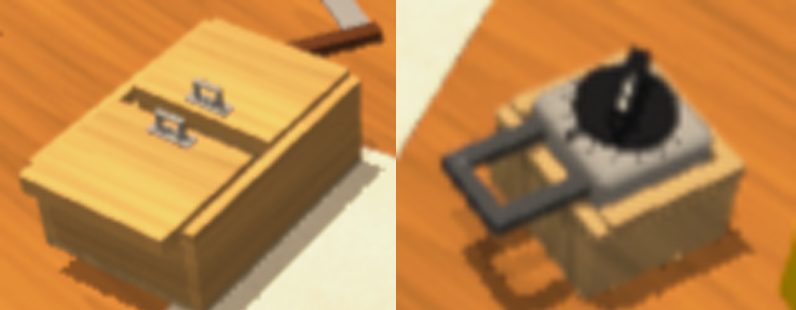

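The chest crop shows the smaller board with the gap running along (80,265)–(288,220) in crop pixels. The lock crop shows the dial bar pointing down-right by about 0.6 rad, with the shackle pointing down and slightly left. I chose both by description, and the crops match it.

Run:
```python
from h import *
c=load('t0')
P=lambda u,v,z:at(c,140+u/4,130+v/4,z)[:2].round(1)
Q=lambda u,v,z:at(c,325+(u-400)/8,155+v/8,z)[:2].round(1)
for n,u,v in [('pRR',330,403),('pRL',118,453),('pFR',290,235),('pFL',80,282),('fR',288,205),('fL',78,252),('farL',33,93),('farR',268,38),('eye1',180,207),('eye2',192,277)]: print(n,P(u,v,98))
a=(P(330,403,98)-P(290,235,98));b=P(330,403,98)-P(118,453,98);print(np.hypot(*a),np.hypot(*b),np.arctan2(-a[1],-a[0]),np.arctan2(b[0],-b[1]))
for n,u,v,z in [('cTL',528,65,55),('cTR',765,128,55),('cBR',710,352,51),('cBL',470,300,51),('dial',630,188,79),('rib',607,265,75),('sL',505,405,62),('sR',635,445,62)]: print(n,Q(u,v,z))
```

```text
pRR [456.4 125.6]
pRL [425.3 267.4]
pFR [571.6 153.8]
pFL [541.8 296.7]
fR [592.6 155.5]
fL [562.6 298.8]
farL [675.6 333.9]
farR [711.6 170.8]
eye1 [592.6 229.6]
eye2 [543.8 220.3]
118.60134906483995 145.17041709659716 0.24007072707430793 0.21590445799709113
cTL [ 648.  -203.6]
cTR [ 623.4 -286. ]
cBR [ 544.1 -263.6]
cBL [ 564.3 -180.4]
dial [ 597.  -233.4]
rib [ 570.9 -225. ]
sL [ 524.8 -189.8]
sR [ 510.  -234.1]
```

Call:
{"op": "move_arm", "data": {"dp": [[27, -34, 0], [27, -34, 0], [27, -34, 0], [27, -34, 0], [27, -34, 0], [27, -34, 0], [27, -34, 0], [27, -34, 0], [27, -34, 0], [27, -37, 0]], "rotation": [[0, 0, 0.048], [0, 0, 0.048], [0, 0, 0.048], [0, 0, 0.048], [0, 0, 0.047], [0, 0, 0.047], [0, 0, 0.047], [0, 0, 0.047], [0, 0, 0.047], [0, 0, 0.047]], "hand": [0, 0, 0, 0, 0, 0, 0, 0, 0, 0], "newtons": 40}}

```text
clock: 1.35
eef_pos: [408.7, 188.1, 205.3]
eef_rot: [3.142, -0.0, -2.92]
wrist_force: [0.0, 0.4, -0.6]
finger_gap: 0.5
finger_force: 0.0
```

Call:
{"op": "move_arm", "data": {"dp": [[0, 0, -40], [0, 0, -40], [0, 0, -35], [0, 0, -6], [0, 0, 0], [12, 2.6, 0], [8, 1.8, 0]], "rotation": [[0, 0, 0], [0, 0, 0], [0, 0, 0], [0, 0, 0], [0, 0, 0], [0, 0, 0], [0, 0, 0]], "hand": [0, 0, 0, 0, 0, 0, 0]}}

```text
clock: 2.22
eef_pos: [429.5, 194.2, 85.5]
eef_rot: [3.141, 0.002, -2.921]
wrist_force: [0.5, -0.2, 0.0]
finger_gap: 0.3
finger_force: 0.0
```

Run:
```python
from h import *
snap('side','s1');c=snap('top','t1');print(manip.read_state()['eef_pos'],manip.read_state()['wrist_force'])
a=cv2.resize(cv2.imread('pics/s1.png')[60:260,120:320],None,fx=2.5,fy=2.5,interpolation=2)[:,:400]
cv2.imwrite('pics/s1c.png',cv2.resize(cv2.imread('pics/s1.png')[90:230,140:320],None,fx=4,fy=4,interpolation=2))
```

```text
[429.2190644  194.00265743  84.93238314] [-0.04940185 -0.41307643 -0.52022737]
```

View pics/s1c.png

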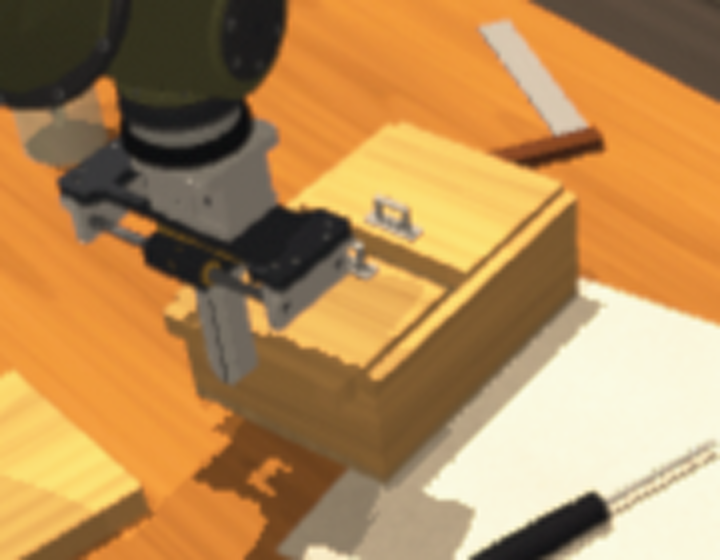

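The shut fingers stand just in front of the loose board's rear face (about 230,350) at the right height, so I push now.

Call:
{"op": "move_arm", "data": {"dp": [[3.9, 0.9, 0], [2.9, 0.7, 0], [2.9, 0.7, 0], [2.9, 0.7, 0], [2.9, 0.7, 0], [2, 0.4, 0], [2, 0.4, 0], [0, 0, 0]], "rotation": [[0, 0, 0], [0, 0, 0], [0, 0, 0], [0, 0, 0], [0, 0, 0], [0, 0, 0], [0, 0, 0], [0, 0, 0]], "hand": [0, 0, 0, 0, 0, 0, 0, 0]}}

```text
clock: 3.32
eef_pos: [447.8, 198.3, 84.4]
eef_rot: [-3.142, 0.0, -2.921]
wrist_force: [-0.1, -0.6, -0.1]
finger_gap: 0.7
finger_force: 0.0
```

Call:
{"op": "move_arm", "data": {"dp": [[2, 0.4, 0], [2, 0.4, 0], [1.5, 0.3, 0], [1, 0.2, 0]], "rotation": [[0, 0, 0], [0, 0, 0], [0, 0, 0], [0, 0, 0]], "hand": [0, 0, 0, 0]}}

```text
clock: 3.82
eef_pos: [454.1, 199.6, 84.4]
eef_rot: [-3.142, -0.0, -2.921]
wrist_force: [-6.3, -1.7, 3.5]
finger_gap: 0.4
finger_force: 3.1
```

Call:
{"op": "move_arm", "data": {"dp": [[1, 0.2, 0], [0.8, 0.2, 0], [0, 0, 0]], "rotation": [[0, 0, 0], [0, 0, 0], [0, 0, 0]], "hand": [0, 0, 0]}}

```text
clock: 4.2
eef_pos: [454.2, 199.5, 84.4]
eef_rot: [-3.141, -0.004, -2.921]
wrist_force: [-16.1, -4.0, 11.6]
finger_gap: 0.5
finger_force: 8.1
```

Run:
```python
from h import *
snap('side','s2');c=snap('top','t2');print(manip.read_state()['eef_pos'],manip.read_state()['wrist_force'])
A=cv2.resize(cv2.imread('pics/t2.png')[130:250,140:240],None,fx=4,fy=4,interpolation=2)
B=cv2.resize(cv2.imread('pics/s2.png')[110:230,175:275],None,fx=4,fy=4,interpolation=2)
cv2.imwrite('pics/c2.png',np.hstack([A,B]))
```

```text
[454.21695834 199.55822267  84.39164358] [-15.33293088  -4.35955992  11.77224434]
```

View pics/c2.png

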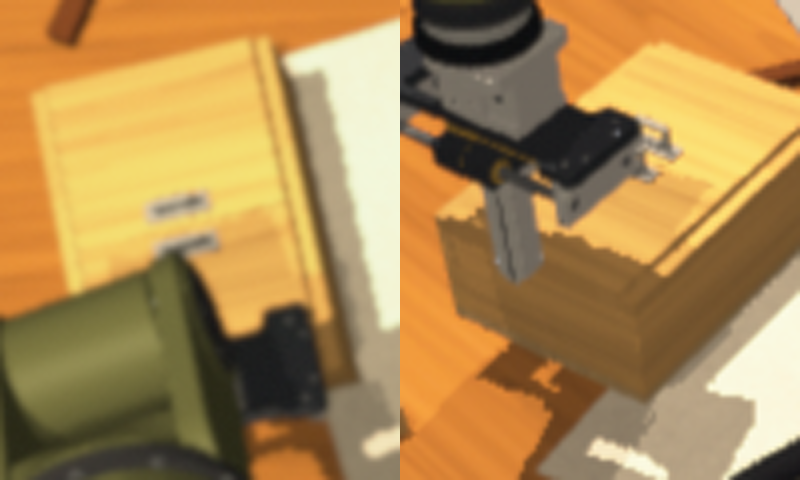

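Contact was hard at 16 N, and the pictures show the two eyes close together with no gap, so the board is flush. I back off and lift.

Call:
{"op": "move_arm", "data": {"dp": [[-10, -2.2, 0], [-30, -7, 0], [0, 0, 50], [0, 0, 60], [10, -30, 0], [15, -50, 0], [15, -50, 0], [15, -50, 0], [15, -50, 0], [15, -50, 0]], "rotation": [[0, 0, 0], [0, 0, 0], [0, 0, -0.17], [0, 0, -0.18], [0, 0, -0.18], [0, 0, -0.18], [0, 0, -0.18], [0, 0, -0.18], [0, 0, -0.18], [0, 0, -0.18]], "hand": [0, 0, 0, 0, 0, 0, 0, 0, 0.2, 0.45]}}

```text
clock: 5.55
eef_pos: [501.1, -91.0, 194.6]
eef_rot: [3.141, 0.001, 1.926]
wrist_force: [1.0, 0.1, 0.6]
finger_gap: 17.4
finger_force: 0.0
```

Run:
```python
from h import *
out=[]
C=np.array([596,-233.4]);y=-0.275
for f,(x0,y0,x1,y1,s) in {'t0':(325,155,375,215,8),'s0':(335,220,395,280,7)}.items():
    c=load(f)
    for a in (0.8,1.2):
        A=cv2.resize(cv2.imread(f'pics/{f}.png')[y0:y1,x0:x1],None,fx=s,fy=s,interpolation=2)
        d=np.array([np.cos(y+a),np.sin(y+a)])
        n=np.array([-d[1],d[0]])
        q=[np.r_[C+i*20*d+j*5.5*n,95] for i,j in((1,1),(1,-1),(-1,-1),(-1,1))]
        p=np.array([(pix(c,X)-[x0,y0]+.5)*s for X in q]).astype(int)
        cv2.polylines(A,[p],True,(0,255,0),1); cv2.circle(A,tuple((p[2]+p[3])//2),4,(0,0,255),-1)
        out.append(A[:360,:400] if f=='s0' else cv2.resize(A,None,fx=.75,fy=.75))
h=min(o.shape[0] for o in out)
o=[x[:h] for x in out]; im=np.hstack(o); print(im.shape)
r=np.vstack([np.hstack(o[:2]),cv2.copyMakeBorder(np.hstack(o[2:]),0,0,0,0,0)[:, :o[0].shape[1]*2]]) if False else im
cv2.imwrite('pics/ov.png',cv2.resize(im[:,:],None,fx=min(1,800/im.shape[1]),fy=min(1,800/im.shape[1]),interpolation=cv2.INTER_AREA))
```

```text
(360, 1400, 3)
```

View pics/ov.png

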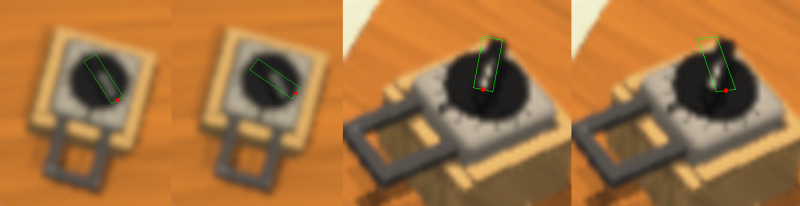

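The overlays show that a dial angle of 0.8 fits the bar in both views, lying about 2 mm further right. I use an axis at (597.5, -235).

Call:
{"op": "move_arm", "data": {"dp": [[12, -18, 0], [12, -18, 0], [12, -18, 0], [12, -18, 0], [12, -18, 0], [12, -18, 0], [12, -18, 0], [12.4, -18, 0], [0, 0, -40], [0, 0, -42]], "rotation": [[0, 0, -0.175], [0, 0, -0.175], [0, 0, -0.175], [0, 0, -0.175], [0, 0, -0.175], [0, 0, -0.175], [0, 0, -0.175], [0, 0, -0.176], [0, 0, 0], [0, 0, 0]], "hand": [0.45, 0.45, 0.45, 0.45, 0.45, 0.45, 0.45, 0.45, 0.45, 0.45]}}

```text
clock: 6.8
eef_pos: [597.4, -233.5, 111.5]
eef_rot: [3.14, -0.001, 0.53]
wrist_force: [0.2, -1.2, -0.3]
finger_gap: 42.2
finger_force: 0.0
```

Run:
```python
from h import *
snap('side','s3');print(manip.read_state()['eef_pos'],manip.read_state()['eef_rot'])
A=cv2.resize(cv2.imread('pics/s3.png')[195:285,320:430],None,fx=5,fy=5,interpolation=2)
cv2.imwrite('pics/c3.png',A)
```

```text
[ 595.01576693 -232.30945843  105.15193827] [-3.13573043  0.00416938  0.53057572]
```

View pics/c3.png

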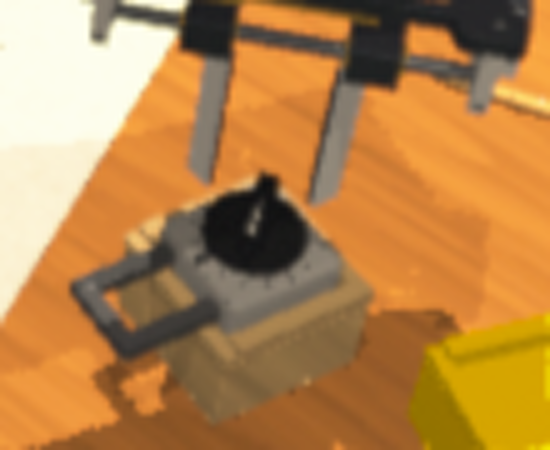

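The fingers straddle the bar (265,185), one at (200,175) and the other at (325,195). I let the arm settle and then descend.

Call:
{"op": "move_arm", "data": {"dp": [[0, 0, 0], [0, 0, 0]], "rotation": [[0, 0, 0], [0, 0, 0]], "hand": [0.45, 0.45]}}

```text
clock: 7.1
eef_pos: [598.2, -233.5, 114.8]
eef_rot: [3.139, -0.002, 0.531]
wrist_force: [0.2, 1.1, 0.8]
finger_gap: 42.6
finger_force: 0.0
```

Call:
{"op": "move_arm", "data": {"dp": [[0, -1, -12], [0, 0, -12], [0, 0, -6], [0, 0, 0], [0, 0, 0]], "rotation": [[0, 0, 0], [0, 0, 0], [0, 0, 0], [0, 0, 0], [0, 0, 0]], "hand": [0.45, 0.45, 0.45, 0.45, 0.45]}}

```text
clock: 7.72
eef_pos: [597.5, -234.3, 82.8]
eef_rot: [3.141, -0.0, 0.531]
wrist_force: [0.1, -0.4, 0.2]
finger_gap: 42.4
finger_force: 0.0
```

Call:
{"op": "move_arm", "data": {"dp": [[0, 0, 0], [0, 0, 0], [0, 0, 0], [0, 0, 0], [0, 0, 0], [0, 0, 0]], "rotation": [[0, 0, 0], [0, 0, 0], [0, 0, 0], [0, 0, 0], [0, 0, 0], [0, 0, 0]], "hand": [0.2, 0, 0, 0, 0, 0], "newtons": 30}}

```text
clock: 8.48
eef_pos: [597.5, -234.3, 82.6]
eef_rot: [3.141, -0.0, 0.531]
wrist_force: [1.5, -1.8, 0.2]
finger_gap: 10.9
finger_force: 29.9
```

Call:
{"op": "move_arm", "data": {"dp": [[0, 0, 0], [0, 0, 0], [0, 0, 0], [0, 0, 0], [0, 0, 0]], "rotation": [[0, 0, -0.1], [0, 0, -0.1], [0, 0, -0.1], [0, 0, -0.1], [0, 0, 0]], "hand": [0, 0, 0, 0, 0]}}

```text
clock: 9.1
eef_pos: [597.2, -234.0, 82.5]
eef_rot: [-3.141, 0.0, 0.131]
wrist_force: [-0.0, 2.0, 2.8]
finger_gap: 10.7
finger_force: 29.9
```

```bash
python3 -c "
from cell import manip
s=manip.read_state();print(s['moment'],s['wrist_force'],s['eef_rot'],s['finger_gap'])"
```

```text
[ 0.21155999  0.25307283 -0.0699522 ] [-0.02597817  1.97182506  2.84768411] [-3.14114610e+00  2.38785980e-04  1.31385939e-01] 10.662377291016913
```

Call:
{"op": "move_arm", "data": {"dp": [[0, 0, 0], [0, 0, 0], [0, 0, 0], [0, 0, 0], [0, 0, 0]], "rotation": [[0, 0, -0.1], [0, 0, -0.1], [0, 0, -0.1], [0, 0, -0.1], [0, 0, 0]], "hand": [0, 0, 0, 0, 0]}}

```text
clock: 9.72
eef_pos: [597.3, -234.0, 82.5]
eef_rot: [-3.141, 0.0, -0.267]
wrist_force: [1.6, 1.9, 1.6]
finger_gap: 10.6
finger_force: 29.9
```

```bash
python3 -c "
from cell import manip
s=manip.read_state();print(s['moment'],s['wrist_force'],s['eef_rot'],s['finger_gap'])"
```

```text
[ 0.43105223  0.03194615 -0.0879683 ] [1.57485953 1.86608081 1.61040543] [-3.14128992e+00  5.01949237e-05 -2.66553080e-01] 10.56193299399482
```

Call:
{"op": "move_arm", "data": {"dp": [[0, 0, 0], [0, 0, 0], [0, 0, 0], [0, 0, 30], [0, 0, 20], [-20, 5.4, 0], [-20, 5.4, 0], [-17.7, 5.5, 0]], "rotation": [[0, 0, 0], [0, 0, 0], [0, 0, 0], [0, 0, 0], [0, 0, 0], [0, 0, 0], [0, 0, 0], [0, 0, 0]], "hand": [0.4, 0.45, 0.45, 0.7, 0.8, 0.8, 0.8, 0.8]}}

```text
clock: 10.72
eef_pos: [538.9, -217.8, 132.5]
eef_rot: [3.142, 0.0, -0.269]
wrist_force: [-0.3, 0.4, 0.2]
finger_gap: 75.4
finger_force: 0.0
```

Run:
```python
from h import *
snap('side','s4');snap('top','t4');print(manip.read_state()['eef_pos'],manip.read_state()['eef_rot'])
A=cv2.resize(cv2.imread('pics/s4.png')[205:285,320:420],None,fx=6,fy=6,interpolation=2)
cv2.imwrite('pics/c4.png',A)
```

```text
[ 538.71755472 -217.70995542  132.69586913] [ 3.14154256e+00  2.12779395e-04 -2.68879512e-01]
```

View pics/c4.png

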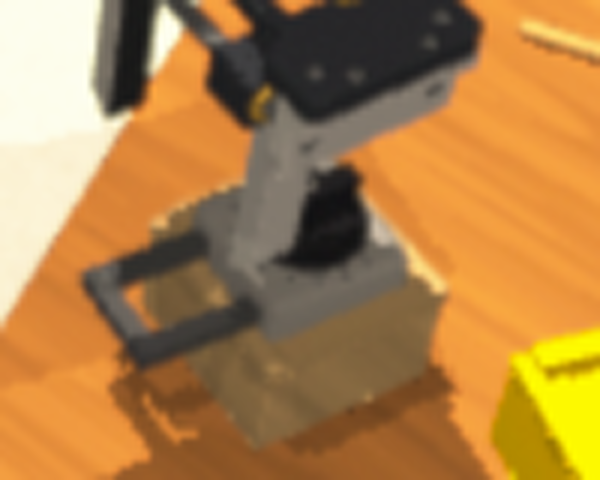

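The finger partly hides the dial, but it has turned; the pull will confirm that. The shackle lies under the open fingers, so I descend and grip it.

Call:
{"op": "move_arm", "data": {"dp": [[0, 0, -30], [0, 0, -30], [0, 0, -20], [0, 0, -12], [0, 0, 0], [0, 0, 0], [0, 0, 0], [0, 0, 0], [0, 0, 0], [0, 0, 0]], "rotation": [[0, 0, 0], [0, 0, 0], [0, 0, 0], [0, 0, 0], [0, 0, 0], [0, 0, 0], [0, 0, 0], [0, 0, 0], [0, 0, 0], [0, 0, 0]], "hand": [0.8, 0.8, 0.8, 0.8, 0.8, 0.8, 0.4, 0.4, 0.4, 0.4], "newtons": 25}}

```text
clock: 12.08
eef_pos: [539.6, -217.8, 40.5]
eef_rot: [-3.141, 0.0, -0.269]
wrist_force: [-0.3, 0.2, 1.7]
finger_gap: 46.2
finger_force: 25.0
```

Gripped at 46 mm, which matches the shackle width. Now I pull along lock -x (-0.963, 0.268).

Call:
{"op": "move_arm", "data": {"dp": [[-2.9, 0.8, 0], [-2.9, 0.8, 0], [-2.9, 0.8, 0], [-2.9, 0.8, 0], [0, 0, 0]], "rotation": [[0, 0, 0], [0, 0, 0], [0, 0, 0], [0, 0, 0], [0, 0, 0]], "hand": [0.4, 0.4, 0.4, 0.4, 0.4]}}

```text
clock: 12.7
eef_pos: [527.6, -214.5, 40.5]
eef_rot: [-3.141, 0.001, -0.269]
wrist_force: [-0.7, 2.6, 2.1]
finger_gap: 45.6
finger_force: 25.0
```

Call:
{"op": "move_arm", "data": {"dp": [[-2.9, 0.8, 0], [-2.9, 0.8, 0], [-2.9, 0.8, 0], [-2.4, 0.7, 0], [-1.5, 0.4, 0], [0, 0, 0]], "rotation": [[0, 0, 0], [0, 0, 0], [0, 0, 0], [0, 0, 0], [0, 0, 0], [0, 0, 0]], "hand": [0.4, 0.4, 0.4, 0.4, 0.4, 0.4]}}

```text
clock: 13.45
eef_pos: [515.2, -211.1, 40.4]
eef_rot: [-3.141, 0.0, -0.269]
wrist_force: [1.4, 4.7, 0.2]
finger_gap: 45.5
finger_force: 24.9
```

Call:
{"op": "move_arm", "data": {"dp": [[-0.9, 0.3, 0], [-0.9, 0.3, 0], [0, 0, 0]], "rotation": [[0, 0, 0], [0, 0, 0], [0, 0, 0]], "hand": [0.4, 0.4, 0.4]}}

```text
clock: 13.82
eef_pos: [515.0, -210.9, 40.7]
eef_rot: [3.141, -0.004, -0.269]
wrist_force: [14.2, 1.8, -4.1]
finger_gap: 45.6
finger_force: 25.0
```

Call:
{"op": "move_arm", "data": {"dp": [[1.5, -0.4, 0], [0, 0, 0], [0, 0, 0], [0, 0, 35], [0, 0, 50], [25, -7, 10], [30, -8, 0], [25, -7, 0], [0, 0, 0]], "rotation": [[0, 0, 0], [0, 0, 0], [0, 0, 0], [0, 0, 0], [0, 0, 0], [0, 0, 0], [0, 0, 0], [0, 0, 0], [0, 0, 0]], "hand": [0.4, 0.85, 0.85, 0.85, 0.85, 0.85, 0.85, 0.85, 0.85]}}

```text
clock: 14.95
eef_pos: [595.5, -233.3, 134.7]
eef_rot: [3.141, 0.001, -0.269]
wrist_force: [-0.2, 1.1, -0.1]
finger_gap: 79.7
finger_force: 0.0
```

Run:
```python
from h import *
c=snap('side','s5');t=snap('top','t5');print(manip.read_state()['eef_pos'],manip.read_state()['finger_gap'])
A=cv2.resize(cv2.imread('pics/s5.png')[205:285,310:410],None,fx=6,fy=6,interpolation=2)
cv2.imwrite('pics/c5.png',A)
```

```text
[ 594.44737463 -232.98490274  134.95629532] 79.88416044247295
```

View pics/c5.png

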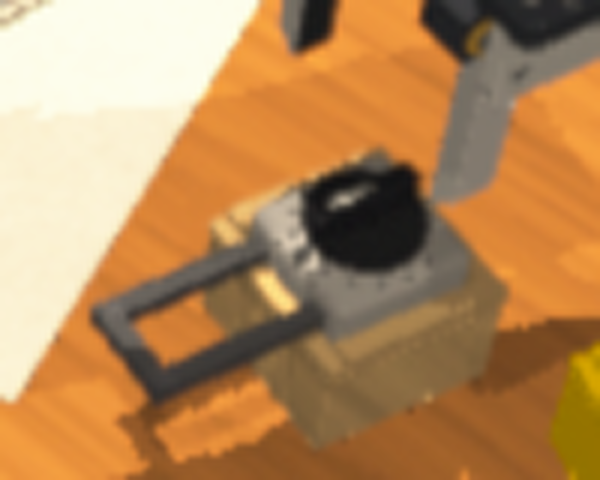

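The shackle is out (end at 130,350), and the dial bar points along the shackle at the rib. Next I grip the case above the cradle walls.

Call:
{"op": "move_arm", "data": {"dp": [[0, 0, -30], [0, 0, -30], [0, 0, -12], [0, 0, -5], [0, 0, 0], [0, 0, 0], [0, 0, 0], [0, 0, 0], [0, 0, 0], [0, 0, 0]], "rotation": [[0, 0, 0], [0, 0, 0], [0, 0, 0], [0, 0, 0], [0, 0, 0], [0, 0, 0], [0, 0, 0], [0, 0, 0], [0, 0, 0], [0, 0, 0]], "hand": [0.85, 0.85, 0.85, 0.85, 0.85, 0.5, 0.5, 0.5, 0.5, 0.5], "newtons": 45}}

```text
clock: 16.3
eef_pos: [595.3, -233.3, 59.1]
eef_rot: [3.141, -0.001, -0.269]
wrist_force: [-1.9, -1.0, 6.0]
finger_gap: 61.3
finger_force: 45.0
```

Call:
{"op": "move_arm", "data": {"dp": [[0, 0, 5], [0, 0, 10], [0, 0, 25], [0, 0, 40], [0, 0, 45], [0, 0, 37], [0, 20, 0], [0, 35, 0], [0, 40, 0], [0, 40, 0]], "rotation": [[0, 0, 0], [0, 0, 0], [0, 0, 0], [0, 0, 0], [0, 0, 0], [0, 0, 0], [0, 0, 0.03], [0, 0, 0.04], [0, 0, 0.05], [0, 0, 0.05]], "hand": [0.5, 0.5, 0.5, 0.5, 0.5, 0.5, 0.5, 0.5, 0.5, 0.5]}}

```text
clock: 17.55
eef_pos: [594.0, -95.6, 218.4]
eef_rot: [-3.141, 0.003, -0.096]
wrist_force: [0.3, -0.0, -4.6]
finger_gap: 61.5
finger_force: 45.0
```

Call:
{"op": "move_arm", "data": {"dp": [[-2, 40, 0], [-2, 45, 0], [-2, 45, 0], [-2, 45, 0], [-2, 45, 0], [-2, 40, 0], [-2, 35, 0], [-1, 20, 0], [-1, 10, 0], [0, 0, 0]], "rotation": [[0, 0, 0.05], [0, 0, 0.05], [0, 0, 0.05], [0, 0, 0.05], [0, 0, 0.05], [0, 0, 0.03], [0, 0, 0.03], [0, 0, 0], [0, 0, 0], [0, 0, 0]], "hand": [0.5, 0.5, 0.5, 0.5, 0.5, 0.5, 0.5, 0.5, 0.5, 0.5]}}

```text
clock: 18.8
eef_pos: [578.9, 226.9, 220.0]
eef_rot: [3.141, 0.001, 0.211]
wrist_force: [-0.1, -0.8, -4.1]
finger_gap: 61.5
finger_force: 45.0
```

Call:
{"op": "move_arm", "data": {"dp": [[0, 0, 0], [0, 0, 0], [0, 0, 0], [0, 0, 0], [0, 0, 0], [0, 0, 0], [0, 0, 0], [0, 0, 0]], "rotation": [[0, 0, 0], [0, 0, 0], [0, 0, 0], [0, 0, 0], [0, 0, 0], [0, 0, 0], [0, 0, 0], [0, 0, 0]], "hand": [0.5, 0.5, 0.5, 0.5, 0.5, 0.5, 0.5, 0.5]}}

```text
clock: 19.8
eef_pos: [579.1, 227.0, 220.4]
eef_rot: [-3.142, -0.0, 0.211]
wrist_force: [-0.1, 0.3, -3.9]
finger_gap: 61.7
finger_force: 45.0
```

Run:
```python
from h import *
s0=load('s2'); c=snap('side','s6')
s=manip.read_state();print(s['eef_pos'],s['eef_rot'],s['wrist_force'],s['qd'].round(3),s['finger_gap'])
# compare bystander regions with the first side picture
d=np.abs(load('s0')['image'].astype(int)-c['image']).sum(2)
for n,(x,y) in dict(tin=(341,172),sand=(241,252),driver=(276,225)).items(): print(n,d[y-8:y+8,x-8:x+8].mean())
P=s['eef_pos'];  # padlock case centre vs silver/dark pixels: expected shackle end
yaw=s['eef_rot'][2]
for k in (-60,-84,-103,-106,-112): print(k,pix(c,[P[0]+k*np.cos(yaw),P[1]+k*np.sin(yaw),P[2]-1]), c['image'][tuple(pix(c,[P[0]+k*np.cos(yaw),P[1]+k*np.sin(yaw),P[2]-1]).round().astype(int)[::-1])])
```

```text
[579.09247258 226.99046425 220.44172703] [ 3.14158601e+00 -8.37955040e-06  2.10816559e-01] [ 0.62781944  0.25276043 -4.00734535] [-0.     0.     0.002 -0.001  0.001 -0.001] 61.44361178499431
tin 26.0078125
sand 149.7734375
driver 45.0078125
-60 [215.92228277 121.99954621] [220 131  51]
-84 [209.63007921 126.66649898] [229 140  55]
-103 [204.53146896 130.44815878] [74 70 65]
-106 [203.71671174 131.05246749] [49 46 43]
-112 [202.07912745 132.26707037] [141  88  46]
```

The lock is steady, and the shackle end sits 103–106 mm out, so it is fully out. The change at the sanding block must be the arm's shadow, because nothing passed below 195 mm there. I hand in.

```bash
python3 -c "
from cell import manip
print(manip.sign_off())"
```

```text
the job is handed in; nothing more can be done
None
```

I pushed the lid flush, turned the dial two clicks clockwise to the rib and pulled the shackle fully out; the arm now holds the open padlock about 10 cm above the eyes, and the job is handed in (sanding block not re-inspected; the change in its image is probably the arm's shadow).

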